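# Find and level the proud rest post, then seat the plaster cast on the scan carrier

### The arm

A 6-joint arm with a two-finger parallel gripper is mounted at the origin on the work surface. World frame = base frame: x ahead of the robot, y to its left, z up, the work surface at z = 0. Lengths are in m, angles in rad, forces in N, time in s.
With the tool pointing down it reaches from about 0.3 to 0.875 m from the base axis. Payload 6.4 kg.
Tool frame: the origin (TCP) lies between the finger pads; the fingertips stand 8 mm ahead of it and the grasp point (between the pads) lies 11 mm behind it; z points along the fingers, y is the direction in which the jaws open and shut (so a half turn about z gives the same grasp; the last joint's range is limited). The gripper opens to 85 mm and grips with 20 to 120 N. Pads are 22 mm wide; open, the fingers measure 114 mm over their backs; the gripper's body (76 mm by 85 mm) begins 54 mm behind the grasp point. The pads swing forward as they close: fully open they stand 13 mm farther back than shut.
Start: joints at [-1.365, 0.181, 1.607, -0, 1.354, -0.206], TCP at [0.23, -0.527, 0.239] pointing down, gripper open.
Joint ranges: [-2.99, 2.99], [-0.89, 2.07], [0.3, 2.58], [-1.14, 4.28], [0, 2.63], [-3.12, 3.12]. Speed limits (rad/s): [2.57, 2.57, 3.01, 3.14, 3.14, 3.14].

### API

Orientations are given as a unit quaternion [w, x, y, z].
In Python, from bench import monitor, viewer, workorder, spotter gives the robot as it stands. The module is installed in compiled form; this text tells all that it offers.
- The arm moves only by the tool move_arm, never from a script. Its argument "motion" is a list of rows, each a list of 3 entries, a list of its own where there are three numbers: the shift along the tool's x, y, z in units of 60 mm (1.0 is 60 mm), then the turn, a rotation vector about the tool's x, y, z in units of 8 degrees (1.0 is 8 degrees), then the opening in per cent of the stroke, from 0 (shut) to 100 (fully open). In form: [[[dx, dy, dz], [rx, ry, rz], grip], ...]. A call has 1 to 10 rows; each row is the pose to reach, as a shift and turn from the pose commanded when the call began, along the tool's axes at that moment; what a row does not reach only later rows make up. A row lasts 1/8 s, in which the tool goes at most 62.5 mm and 10.7 degrees, less where a joint would pass 70% of its speed; a pose out of reach is approached as far as the arm can. A call with a gripper value outside its range is refused whole. The fingers move at their own pace and stop on an object; the grip force is fixed at half the most. Time passes only in rows, so rows that repeat a pose let the fingers close. It gives the time, the measured TCP pose, the force and the opening at its end, in the units of the state.
- monitor.get_obs(): the state, without advancing time (a new reading comes with each control period).
- viewer.camera(name): name is "scene" or "side" or "wrist"; returns the picture (400x640x3 uint8, blue, green, red); there is no depth.
- viewer.calibration(name): a dict with "fovy" (degrees; the focal length in pixels is half the picture's height over the tangent of half this angle, whatever the lens; pixels are square), "cx", "cy" (the principal point, pixels), "extrinsics" (4x4, takes a point from camera to world coordinates). Camera axes: x right, y down, z forward; pixel columns grow to the right and rows downward; lengths in m; the calibration is good to about 2 mm. A picture is of the moment at which its call begins: read the wrist's pose just before it. calibration takes no time and is no camera call; for the wrist camera it gives the pose at the moment of the call.
- workorder.hand_in(): hands the job in, once; it reports no verdict.
Trained networks look in the newest picture that a camera, given by its name, has taken for a name from the list of things; names that differ only in an ending like _2 or _b are one class to them, and where a whole thing is asked for, a point or a joint stands for the part that bears it (a point fixed in the world has none). Each returns a list of dicts, best first, with "score" (0 to 1); they miss things now and then, are a little off and sometimes report something else, mostly with a low value. They report only what shows in the picture. A call takes as long as a camera call.
- spotter.search_frame(camera, name): "centre" ([column, row] as shares, 0 to 1, of the picture: columns of its width, rows of its height, amid what is visible of it).
- spotter.outline_of(camera, name): "region" (400x640 bool, what is visible of it) and "centre" ([column, row] as shares, 0 to 1, of the picture: columns of its width, rows of its height, amid what is visible of it).
The state is a dict: "time_s": time; "q": joint angles; "dq": joint speeds; "joint_efforts": joint torques, N m; "eef_pos": TCP position; "eef_rot": TCP orientation; "wrist_force": force on the tool from outside, world axes, zero at the start; "torque": the same for the moment, N m; "opening": opening from 0.0 (shut) to 1.0 (fully open).
Only numpy, scipy, OpenCV 4.12 (cv2) and the standard library are available. Lean on these libraries where they do the work, as an engineer would, in place of code of your own. Each camera call takes 0.05 s, during which the arm holds its last target. There are 200 camera calls.

### The job

One of the three rest posts of the scan carrier has worked loose and stands a few millimetres too high. Touch the post tops lightly with the closed fingertips to find it, press it down level with the other two and no further, without forcing the posts, then set the plaster cast on its plate down gently and squarely, centred on the posts, so that it lies flat, and let go. Do not use the cast to push the post down, and leave the spray bottle, beaker and burr box where they are.

Things in the scene. Friction and masses are not known exactly. Their poses are not given: they have to be found in the camera images.
- carrier: the scan carrier: a grey base plate 130 x 130 x 12 mm, fixed to the bench. Origin: centre of its underside, z up, x and y along its sides. Above it a black 98 mm platform with three identical upright steel posts, 16 mm in diameter, 26 mm tall. The platform's height changes from day to day and is not measured; no reading tells which post is high
- foot1 (a point): point on top of the base plate (12 mm above the bench) under the post at x = +40, y = 0 mm in the carrier's frame. Two of the three posts have their flat tops at one common height, somewhere from 42 to 60 mm above the bench; the third, any of them, stands 3.5 to 5 mm higher
- foot2 (a point): the same under the post at x = -20, y = +34.6 mm. The two good posts are rigid. Over 40 N by the bare fingers on a post is forcing it. A touch of up to 15 N moves no post
- foot3 (a point): the same under the post at x = -20, y = -34.6 mm. The high post is a stiff friction fit: it sinks under about 22 N and stays where it is left, with no spring back and no stop at the right level (it can be pushed some 4 mm too deep)
- cast: plaster cast of a jaw, loose, about 240 g: a blue square plate 96 x 96 x 6 mm (origin: centre of its underside, z up), on it a centred cream block 60 mm (x) by 46 mm (y), 6 to 36 mm above the origin, white teeth up to 47 mm. Grip the block across y, fingertips clear of the plate. Over 20 N on the plate when setting it on the posts is too hard. Starts flat on the bench
- spray: bystander: white plastic bottle, diameter 52 mm, 120 mm tall, origin at the centre of its foot
- beaker: bystander: open orange cup, rim diameter 64 mm, 70 mm tall, origin at the centre of its foot
- burr_box: bystander: open grey box with compartments, 100 x 70 x 35 mm, origin at the centre of its underside

How it is judged:
By the outcome, as a careful person would: the job done as asked, in the order asked, and still so for the second after the job is handed in, with the robot touching nothing.
It also fails if it takes over 64 s, if anything falls off the work surface, if the arm or the gripper's body presses on something with over 40 N, if the wrist force passes 120 N, or if a joint passes its speed limit or range.

## Working session

There is one attempt and no reset: what is moved stays moved. The work goes in short steps, Python scripts to look and compute and a tool call to move; the robot and the scene stay as the last step left them, time stands still between calls to the robot, and variables do not carry over. Pictures are saved under pics/ and viewed, about 8 in all and at most 12, crops included, and the job is handed in when it is done.

Besides the shell and the picture viewer there is one more tool, called after "Call:" as name(argument=value, ...), one argument or row to a line, values as JSON. move_arm: Moves the arm, as the interface text tells. Its arguments: {"type":"object","properties":{"motion":{"type":"array","items":{"type":"array"}}},"required":["motion"]}

```bash
mkdir -p pics
cat > h.py <<'E'
import numpy as np, cv2
from bench import monitor, viewer, workorder, spotter
from scipy.spatial.transform import Rotation as R
def K(n):
    c=viewer.calibration(n); f=200/np.tan(np.radians(c["fovy"])/2)
    return f,c["cx"],c["cy"],np.array(c["extrinsics"])
def ray(n,u,v,z,k=None):
    f,cx,cy,E=k or K(n)
    d=E[:3,:3]@np.array([(u-cx)/f,(v-cy)/f,1]); o=E[:3,3]
    return o+d*(z-o[2])/d[2]
def proj(n,P,k=None):
    f,cx,cy,E=k or K(n)
    p=(np.atleast_2d(P)-E[:3,3])@E[:3,:3]
    return np.c_[cx+f*p[:,0]/p[:,2],cy+f*p[:,1]/p[:,2]]
def pose():
    o=monitor.get_obs(); q=np.array(o["eef_rot"]); return o,np.array(o["eef_pos"]),R.from_quat(q[[1,2,3,0]])
def delta(target,yaw_turn=0):
    o,p,r=pose(); return r.inv().apply(np.array(target)-p)/0.06
E
python3 - <<'E'
from h import *
o,p,r=pose(); print(o); print(r.as_matrix().round(3))
ims=[]
for n in ["scene","side","wrist"]:
    im=viewer.camera(n); cv2.imwrite(f"pics/{n}0.png",im); k=K(n); print(n,k[0],k[1:3],k[3].round(3).tolist())
    for t in ["carrier","cast","spray","beaker","burr_box"]:
        for d in spotter.outline_of(n,t)[:2]:
            c=np.array(d["centre"])*[640,400]; print(n,t,round(d["score"],2),c.round(),ray(n,*c,0.02,k).round(3),d["region"].sum())
    ims.append(im)
cv2.imwrite("pics/all0.png",np.vstack(ims[:2])[:, :] if 0 else cv2.resize(np.vstack(ims[:2]),(480,600)))
E
```

```text
{'time_s': 0.0, 'q': array([-1.36531803e+00,  1.81522991e-01,  1.60803132e+00, -8.84229968e-06,
        1.35376890e+00, -2.06312190e-01]), 'dq': array([-2.98953307e-05,  3.40608859e-04,  1.38334573e-04,  2.26917297e-04,
       -3.80449820e-05, -5.69359483e-04]), 'joint_efforts': array([ 4.90898165e-04, -4.44886065e+01, -3.51328468e+01, -2.33181490e-04,
        9.28552123e-03, -1.41468863e-06]), 'eef_pos': array([ 0.23003871, -0.5263899 ,  0.23838301]), 'eef_rot': array([-8.65277586e-04,  9.78877788e-01,  2.04444436e-01, -3.95583838e-06]), 'wrist_force': array([ 0.36111966, -0.75027748,  0.30161365]), 'torque': array([ 0.01908859,  0.01466861, -0.06228931]), 'opening': 0.9971171542077938}
[[ 0.916  0.4   -0.   ]
 [ 0.4   -0.916  0.002]
 [ 0.    -0.002 -1.   ]]
scene 469.9156881857384 (318.2413449335814, 203.18769210472882) [[-0.784, 0.494, -0.374, 1.08], [0.62, 0.628, -0.47, 0.589], [0.003, -0.601, -0.799, 1.009], [0.0, 0.0, 0.0, 1.0]]
scene carrier 0.88 [376. 242.] [0.577 0.19  0.02 ] 748
scene cast 0.86 [289. 153.] [ 0.57  -0.185  0.02 ] 880
scene spray 0.65 [272. 226.] [ 0.752 -0.009  0.02 ] 655
scene spray 0.5 [291. 154.] [ 0.569 -0.179  0.02 ] 867
scene burr_box 0.96 [250. 118.] [ 0.579 -0.374  0.02 ] 779
side 401.2853628133922 (320.0527832578798, 201.808911722463) [[0.993, -0.077, 0.086, 0.53], [-0.114, -0.55, 0.827, -0.881], [-0.016, -0.831, -0.555, 0.605], [0.0, 0.0, 0.0, 1.0]]
side carrier 0.77 [283. 184.] [0.528 0.094 0.02 ] 454
side carrier 0.71 [315. 322.] [ 0.567 -0.399  0.02 ] 2406
side cast 0.87 [302. 258.] [ 0.557 -0.221  0.02 ] 1448
side spray 0.87 [371. 187.] [0.769 0.044 0.02 ] 717
side beaker 0.81 [302. 134.] [0.606 0.428 0.02 ] 385
side burr_box 0.76 [314. 321.] [ 0.565 -0.397  0.02 ] 2382
wrist 322.1230143872834 (319.5062591250513, 200.96376863184756) [[0.399, -0.869, -0.291, 0.304], [-0.917, -0.379, -0.127, -0.495], [-0.0, 0.318, -0.948, 0.374], [0.0, 0.0, 0.0, 1.0]]
```

View pics/all0.png

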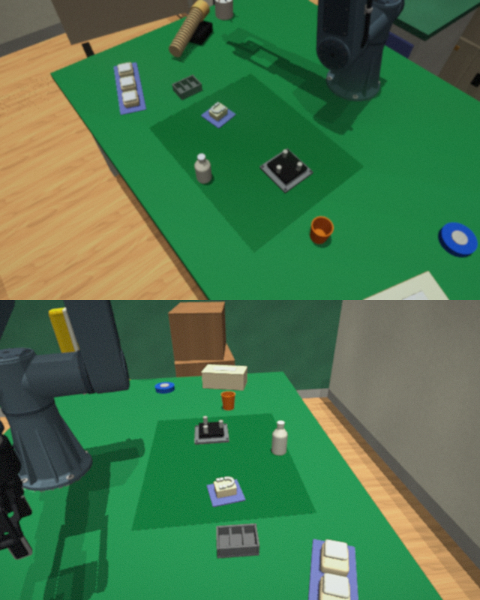

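Run:
```python
from h import *
for n,pts in {"scene":[(381,227),(291,153)],"side":[(281,179),(300,255)]}.items():
    for p in pts: print(n,ray(n,*p,0.02).round(3))
a=cv2.imread("pics/scene0.png")[110:270,240:440]; b=cv2.imread("pics/side0.png")[140:280,220:420]
cv2.imwrite("pics/c0.png",np.vstack([cv2.resize(a,None,fx=2,fy=2,interpolation=3),cv2.resize(b,None,fx=2,fy=2,interpolation=3)]))
```

```text
scene [0.538 0.165 0.02 ]
scene [ 0.566 -0.182  0.02 ]
side [0.523 0.124 0.02 ]
side [ 0.553 -0.212  0.02 ]
```

View pics/c0.png

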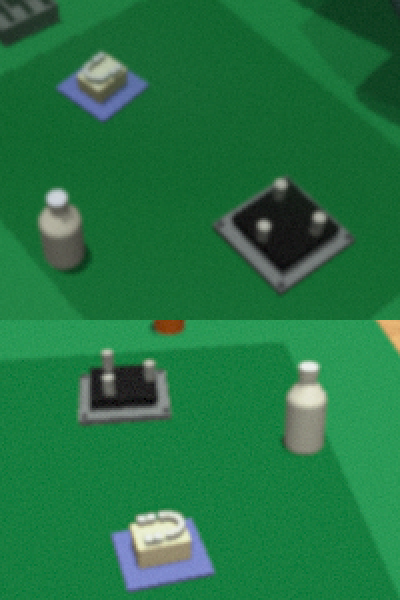

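Call:
move_arm(
  motion=[
    [[7.8,-2.88,0.6],[0,0,0],0],
    [[7.8,-2.88,0.6],[0,0,0],0],
    [[7.8,-2.88,0.6],[0,0,0],0],
    [[7.8,-2.88,0.6],[0,0,0],0],
    [[7.8,-2.88,0.6],[0,0,0],0],
    [[7.8,-2.88,0.6],[0,0,0],0],
    [[7.8,-2.88,0.6],[0,0,0],0],
    [[7.8,-2.88,0.6],[0,0,0],0],
    [[7.8,-2.88,0.6],[0,0,0],0],
    [[7.8,-2.88,0.6],[0,0,0],0],
  ],
)

```text
time_s: 2.15
eef_pos: [0.5898, -0.181, 0.203]
eef_rot: [-0.0, 0.979, 0.205, -0.0]
wrist_force: [0.8, -0.5, 0.0]
opening: 0.004
```

Run:
```python
from h import *
o,p,r=pose(); print(p,r.as_euler('xyz',degrees=True),o["time_s"],o["q"].round(2),o["dq"].round(3),o["wrist_force"],o["opening"])
k=K("wrist"); np.savez("cast_k.npz",E=k[3]); im=viewer.camera("wrist"); cv2.imwrite("pics/w_cast.png",im)
for d in spotter.outline_of("wrist","cast")[:2]:
    c=np.array(d["centre"])*[640,400]; print(round(d["score"],2),c.round(),ray("wrist",*c,0.02,k).round(3),d["region"].sum())
hsv=cv2.cvtColor(im,cv2.COLOR_BGR2HSV); m=cv2.inRange(hsv,(105,50,60),(130,255,255))
cs,_=cv2.findContours(m,0,2); c=max(cs,key=cv2.contourArea); h=cv2.convexHull(c)
P=np.array([ray("wrist",*q[0],0.006,k)[:2] for q in h],np.float32)
print(cv2.contourArea(c),cv2.minAreaRect(P*1000))
```

```text
[ 0.58975849 -0.18103478  0.20299905] [-1.79988839e+02  3.97976814e-02  2.36549058e+01] 2.15 [-0.49  0.31  1.53 -0.    1.31  0.67] [-0.034 -0.014  0.009  0.001  0.001 -0.001] [ 0.78196184 -0.50249359  0.04126696] 0.0038934744903738393
0.71 [318. 205.] [ 0.562 -0.193  0.02 ] 7261
7025.0 ((555.4698486328125, -197.6265106201172), (96.42357635498047, 95.20030975341797), 9.20044231414795)
```

View pics/w_cast.png

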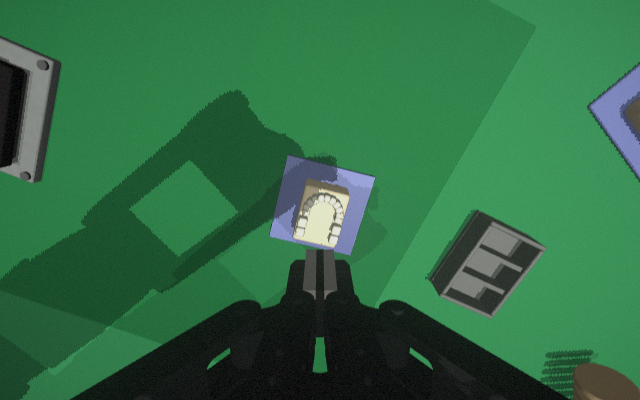

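The blue plate is at (0.5555, -0.1976) and measures 96 x 95 mm. Its yaw is about 9°, with the block's long side upward in the picture at px (320,205). Next I'll look at the carrier.

Call:
move_arm(
  motion=[
    [[1.75,-5.24,0],[0,0,0],0],
    [[1.75,-5.24,0],[0,0,0],0],
    [[1.75,-5.24,0],[0,0,0],0],
    [[1.75,-5.24,0],[0,0,0],0],
    [[1.75,-5.24,0],[0,0,0],0],
    [[1.75,-5.24,0],[0,0,0],0],
    [[1.75,-5.24,0],[0,0,0],0],
    [[1.75,-5.24,0],[0,0,0],0],
  ],
)

```text
time_s: 3.25
eef_pos: [0.5607, 0.1468, 0.2033]
eef_rot: [0.0, 0.979, 0.203, -0.0]
wrist_force: [0.2, -0.1, 0.1]
opening: -0.002
```

Run:
```python
from h import *
o,p,r=pose(); print(p,r.as_euler('xyz',degrees=True),o["time_s"],o["wrist_force"])
k=K("wrist"); im=viewer.camera("wrist"); cv2.imwrite("pics/w_car.png",im)
np.savez("car_k.npz",f=k[0],cx=k[1],cy=k[2],E=k[3])
hsv=cv2.cvtColor(im,cv2.COLOR_BGR2HSV)
D=spotter.outline_of("wrist","carrier")
for d in D[:2]:
    c=np.array(d["centre"])*[640,400]; print(round(d["score"],2),c.round(),ray("wrist",*c,0.02,k).round(3),d["region"].sum())
g=D[0]["region"].astype(np.uint8); cs,_=cv2.findContours(g,0,2); c=max(cs,key=cv2.contourArea)
h=cv2.convexHull(c)
P=np.array([ray("wrist",*q[0],0.012,k)[:2] for q in h],np.float32); print(cv2.minAreaRect(P*1000))
```

```text
[0.5606838  0.14684025 0.20332677] [1.79963344e+02 7.78574600e-03 2.34735149e+01] 3.25 [ 0.15706953 -0.12661687  0.07349828]
0.67 [304. 155.] [0.575 0.169 0.02 ] 4645
((527.3228759765625, 155.41163635253906), (129.87353515625, 131.24952697753906), 89.50800323486328)
```

View pics/w_car.png

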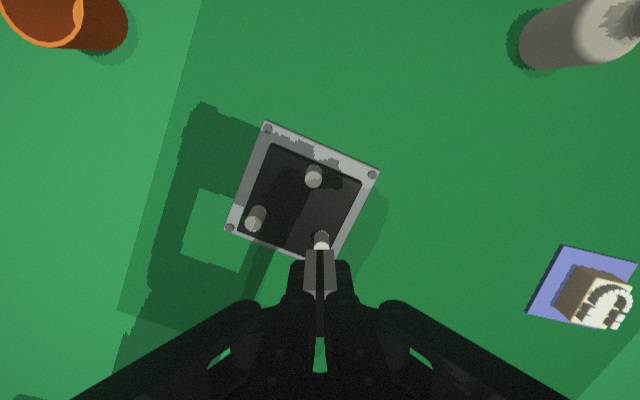

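Run:
```python
from h import *
z=np.load("car_k.npz"); k=(float(z["f"]),float(z["cx"]),float(z["cy"]),z["E"])
im=cv2.imread("pics/w_car.png")
for u,v in [(314,180),(254,222),(322,238)]: print(ray("w",u,v,0.045,k).round(4))
s=5; x0,y0=210,110
c=cv2.resize(im[y0:y0+150-20,x0:x0+160],None,fx=s,fy=s,interpolation=cv2.INTER_LINEAR)[:600]
T=np.radians(-0.5); C=np.array([.5273,.1554])
Rm=np.array([[np.cos(T),-np.sin(T)],[np.sin(T),np.cos(T)]])
def dr(pts,col):
    q=((proj("w",pts,k)-[x0,y0]+.5)*s).astype(np.int32); cv2.polylines(c,[q],True,col,1)
dr(np.c_[np.array([[65,65],[-65,65],[-65,-65],[65,-65]])/1000@Rm.T+C,[.012]*4],(0,0,255))
a=np.linspace(0,6.28,40)
for f in [(40,0),(-20,34.6),(-20,-34.6)]:
    for zz,col in [(.046,(0,255,255)),(.056,(255,255,0))]:
        xy=(np.array(f)+8*np.c_[np.cos(a),np.sin(a)])/1000@Rm.T+C
        dr(np.c_[xy,np.full(40,zz)],col)
cv2.imwrite("pics/fit.png",c)
```

```text
[0.5619 0.1521 0.045 ]
[0.4993 0.1894 0.045 ]
[0.5101 0.1213 0.045 ]
```

View pics/fit.png

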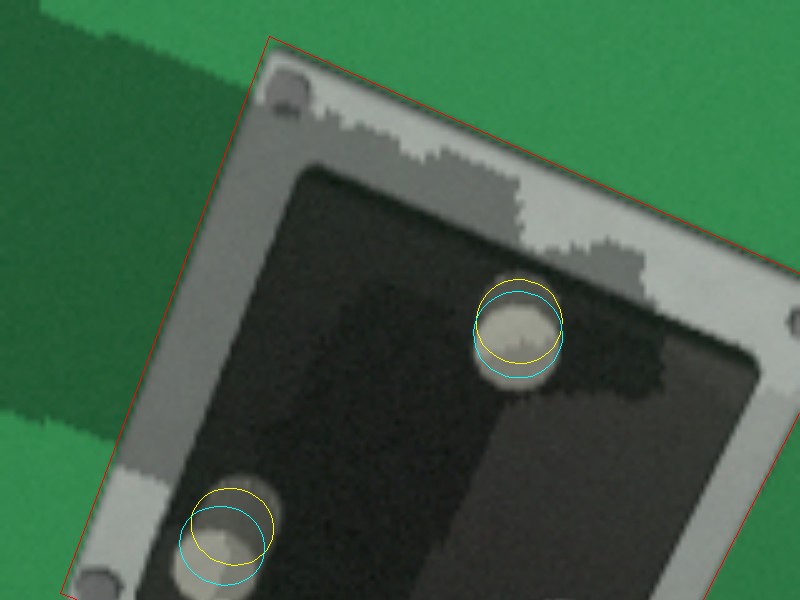

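Call:
move_arm(
  motion=[
    [[-0.87,-0.52,0],[0,0,1.2],0],
    [[-0.87,-0.52,0],[0,0,2.4],0],
    [[-0.87,-0.52,0],[0,0,3.0],0],
    [[-0.87,-0.52,0],[0,0,3.0],0],
    [[-0.87,-0.52,0],[0,0,3.0],0],
  ],
)

```text
time_s: 3.98
eef_pos: [0.5002, 0.1558, 0.2033]
eef_rot: [0.0, 1.0, -0.003, 0.0]
wrist_force: [0.5, 0.2, -0.1]
opening: 0.001
```

Run:
```python
from h import *
o,p,r=pose(); print(p,r.as_euler('xyz',degrees=True),o["time_s"],o["wrist_force"])
k=K("wrist"); im=viewer.camera("wrist"); cv2.imwrite("pics/w_car2.png",im)
np.savez("car2_k.npz",f=k[0],cx=k[1],cy=k[2],E=k[3])
q=proj("w",[[.527,.155,.03]],k)[0].astype(int); print(q)
x0,y0=q[0]-80,max(q[1]-75,0); print(x0,y0)
cv2.imwrite("pics/z2.png",cv2.resize(im[y0:y0+150,x0:x0+160],None,fx=4,fy=4,interpolation=cv2.INTER_LINEAR))
```

```text
[0.50024995 0.15584222 0.2033294 ] [ 1.79997097e+02 -3.26820083e-03 -3.83428932e-01] 3.975 [ 0.4938572   0.21617848 -0.06700734]
[319 152]
239 77
```

View pics/z2.png

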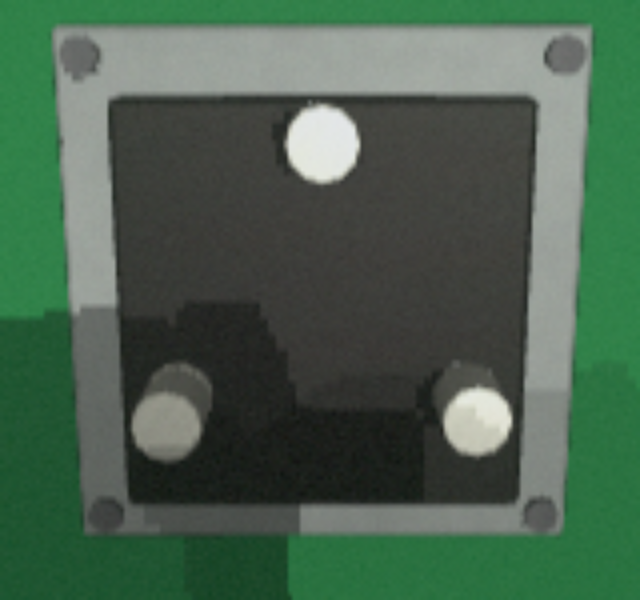

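Run:
```python
from h import *
from scipy.optimize import least_squares
z=np.load("car2_k.npz"); k=(float(z["f"]),float(z["cx"]),float(z["cy"]),z["E"])
px=lambda c:(np.array(c,float)+.5)/4-.5+[239,77]
cor=px([(53,27),(593,27),(562,535),(85,535)]); tops=px([(323,144),(167,427),(478,421)])
cc=np.array([[65,65],[65,-65],[-65,-65],[-65,65]])/1000
ft=np.array([[40,0],[-20,34.6],[-20,-34.6]])/1000
def rm(T): return np.array([[np.cos(T),-np.sin(T)],[np.sin(T),np.cos(T)]])
def res(x,h=False):
    A=cc@rm(x[2]).T+x[:2]; B=ft@rm(x[2]).T+x[:2]
    r1=proj("w",np.c_[A,[.012]*4],k)-cor; r2=proj("w",np.c_[B,x[3:6]],k)-tops
    return np.r_[r1.ravel(),r2.ravel()]
s=least_squares(res,[.527,.155,0,.05,.05,.05]); print(s.x.round(4),np.degrees(s.x[2]),s.fun.round(2))
s2=least_squares(lambda x:res(np.r_[x,.05,.05,.05])[:8],[.527,.155,0]); print("corners only",s2.x.round(4),s2.fun.round(2))
print("feet",(ft@rm(s.x[2]).T+s.x[:2]).round(4))
for h in(.045,.05,.055): print(h,[ray("w",*t,h,k).round(4)[:2].tolist() for t in tops])
```

```text
[ 0.5255  0.1546 -0.0068  0.0539  0.0629  0.0582] -0.3867903327477961 [-0.78 -0.45  0.87 -0.56  0.6   0.66 -0.56  0.73  0.04  0.    0.02  0.01
 -0.18  0.08]
corners only [ 0.5255  0.1547 -0.007 ] [-0.8  -0.44  0.85 -0.51  0.55  0.7  -0.61  0.74]
feet [[0.5655 0.1544]
 [0.5058 0.1894]
 [0.5053 0.1202]]
0.045 [[0.565, 0.1544], [0.5009, 0.1917], [0.5018, 0.1184]]
0.05 [[0.5653, 0.1544], [0.5022, 0.191], [0.5031, 0.119]]
0.055 [[0.5656, 0.1544], [0.5036, 0.1904], [0.5045, 0.1196]]
```

Call:
move_arm(
  motion=[
    [[0.09,-0.56,0.9],[0,0,0],0],
    [[0.09,-0.56,1.7],[0,0,0],0],
    [[0.09,-0.56,2.05],[0,0,0],0],
    [[0.09,-0.56,2.05],[0,0,0],0],
    [[0.09,-0.56,2.05],[0,0,0],0],
  ],
)

```text
time_s: 4.65
eef_pos: [0.5066, 0.1901, 0.0814]
eef_rot: [-0.0, 1.0, -0.003, 0.001]
wrist_force: [0.8, 0.5, 0.3]
opening: 0.003
```

Call:
move_arm(
  motion=[
    [[0,0,0.03],[0,0,0],0],
    [[0,0,0.06],[0,0,0],0],
    [[0,0,0.09],[0,0,0],0],
    [[0,0,0.09],[0,0,0],0],
  ],
)

```text
time_s: 5.15
eef_pos: [0.5055, 0.1901, 0.0749]
eef_rot: [0.0, 1.0, -0.004, -0.0]
wrist_force: [0.3, 0.3, -0.4]
opening: 0.001
```

Call:
move_arm(
  motion=[
    [[0,0,0.02],[0,0,0],0],
    [[0,0,0.02],[0,0,0],0],
  ],
)

```text
time_s: 5.4
eef_pos: [0.5055, 0.1902, 0.0736]
eef_rot: [-0.0, 1.0, -0.004, -0.0]
wrist_force: [0.4, -0.9, 0.3]
opening: -0.001
```

Call:
move_arm(
  motion=[
    [[0,0,0.02],[0,0,0],0],
    [[0,0,0.02],[0,0,0],0],
  ],
)

```text
time_s: 5.65
eef_pos: [0.5055, 0.1901, 0.0724]
eef_rot: [0.0, 1.0, -0.004, -0.0]
wrist_force: [0.4, 0.0, 0.5]
opening: -0.001
```

Call:
move_arm(
  motion=[
    [[0,0,0.01],[0,0,0],0],
    [[0,0,0.01],[0,0,0],0],
  ],
)

```text
time_s: 5.9
eef_pos: [0.5055, 0.1901, 0.0718]
eef_rot: [0.0, 1.0, -0.004, -0.0]
wrist_force: [0.2, -0.8, -0.3]
opening: -0.001
```

Call:
move_arm(
  motion=[
    [[0,0,0.01],[0,0,0],0],
    [[0,0,0.01],[0,0,0],0],
  ],
)

```text
time_s: 6.15
eef_pos: [0.5057, 0.1902, 0.0716]
eef_rot: [0.0, 1.0, -0.004, 0.0]
wrist_force: [-2.6, -0.3, 3.9]
opening: 0.0
```

Call:
move_arm(
  motion=[
    [[0,0,-0.25],[0,0,0],0],
    [[0,0.6,-0.25],[0,0,0],0],
    [[0,1.16,-0.25],[0,0,0],0],
    [[0,1.16,-0.2],[0,0,0],0],
    [[0,1.16,-0.15],[0,0,0],0],
    [[0,1.16,-0.1],[0,0,0],0],
    [[0,1.16,-0.1],[0,0,0],0],
  ],
)

```text
time_s: 7.02
eef_pos: [0.5047, 0.1213, 0.0769]
eef_rot: [-0.0, 1.0, -0.003, -0.0]
wrist_force: [-0.1, 0.4, -0.4]
opening: -0.0
```

Call:
move_arm(
  motion=[
    [[0,0,0.03],[0,0,0],0],
    [[0,0,0.06],[0,0,0],0],
    [[0,0,0.08],[0,0,0],0],
    [[0,0,0.08],[0,0,0],0],
  ],
)

```text
time_s: 7.52
eef_pos: [0.505, 0.1205, 0.0724]
eef_rot: [-0.0, 1.0, -0.004, -0.0]
wrist_force: [-0.0, -0.5, -0.3]
opening: -0.0
```

Call:
move_arm(
  motion=[
    [[0,0,0.02],[0,0,0],0],
    [[0,0,0.02],[0,0,0],0],
  ],
)

```text
time_s: 7.78
eef_pos: [0.505, 0.1205, 0.0712]
eef_rot: [-0.0, 1.0, -0.004, -0.0]
wrist_force: [-0.4, 0.3, -0.3]
opening: 0.0
```

Call:
move_arm(
  motion=[
    [[0,0,0.02],[0,0,0],0],
    [[0,0,0.04],[0,0,0],0],
    [[0,0,0.04],[0,0,0],0],
  ],
)

```text
time_s: 8.15
eef_pos: [0.505, 0.1205, 0.0687]
eef_rot: [-0.0, 1.0, -0.004, -0.0]
wrist_force: [-0.1, 0.4, 0.4]
opening: -0.004
```

Call:
move_arm(
  motion=[
    [[0,0,0.01],[0,0,0],0],
    [[0,0,0.01],[0,0,0],0],
  ],
)

```text
time_s: 8.4
eef_pos: [0.5051, 0.1206, 0.0683]
eef_rot: [-0.0, 1.0, -0.004, -0.0]
wrist_force: [-0.1, 0.9, 0.7]
opening: -0.001
```

Call:
move_arm(
  motion=[
    [[0,0,0.01],[0,0,0],0],
    [[0,0,0.01],[0,0,0],0],
  ],
)

```text
time_s: 8.65
eef_pos: [0.505, 0.1205, 0.0676]
eef_rot: [-0.0, 1.0, -0.004, -0.0]
wrist_force: [-0.6, 0.7, 0.6]
opening: -0.002
```

Call:
move_arm(
  motion=[
    [[0,0,0.008],[0,0,0],0],
    [[0,0,0.008],[0,0,0],0],
  ],
)

```text
time_s: 8.9
eef_pos: [0.5051, 0.1205, 0.0673]
eef_rot: [-0.0, 1.0, -0.004, 0.0]
wrist_force: [-1.3, -0.4, 1.5]
opening: -0.002
```

Call:
move_arm(
  motion=[
    [[0,0,0.006],[0,0,0],0],
    [[0,0,0.006],[0,0,0],0],
  ],
)

```text
time_s: 9.15
eef_pos: [0.5051, 0.1205, 0.0674]
eef_rot: [0.0, 1.0, -0.003, -0.0]
wrist_force: [-2.7, -0.6, 5.9]
opening: 0.0
```

Call:
move_arm(
  motion=[
    [[0,0,-0.15],[0,0,0],0],
    [[0.5,-0.28,-0.25],[0,0,0],0],
    [[1.0,-0.57,-0.25],[0,0,0],0],
    [[1.0,-0.57,-0.2],[0,0,0],0],
    [[1.0,-0.57,-0.12],[0,0,0],0],
    [[1.0,-0.57,-0.06],[0,0,0],0],
    [[1.0,-0.57,-0.035],[0,0,0],0],
    [[1.0,-0.57,-0.035],[0,0,0],0],
  ],
)

```text
time_s: 10.15
eef_pos: [0.565, 0.1541, 0.0688]
eef_rot: [0.0, 1.0, -0.004, -0.0]
wrist_force: [-0.1, -0.0, -0.5]
opening: -0.003
```

Call:
move_arm(
  motion=[
    [[0,0,0.012],[0,0,0],0],
    [[0,0,0.012],[0,0,0],0],
  ],
)

```text
time_s: 10.4
eef_pos: [0.5653, 0.1543, 0.0683]
eef_rot: [-0.0, 1.0, -0.004, 0.0]
wrist_force: [0.5, -0.0, 0.6]
opening: -0.005
```

Call:
move_arm(
  motion=[
    [[0,0,0.01],[0,0,0],0],
    [[0,0,0.01],[0,0,0],0],
  ],
)

```text
time_s: 10.65
eef_pos: [0.5653, 0.1543, 0.0676]
eef_rot: [0.0, 1.0, -0.004, -0.0]
wrist_force: [0.3, -0.1, -0.3]
opening: -0.002
```

Call:
move_arm(
  motion=[
    [[0,0,0.008],[0,0,0],0],
    [[0,0,0.008],[0,0,0],0],
  ],
)

```text
time_s: 10.9
eef_pos: [0.5654, 0.1543, 0.0674]
eef_rot: [0.0, 1.0, -0.004, 0.0]
wrist_force: [-0.8, -0.1, 3.3]
opening: -0.001
```

Call:
move_arm(
  motion=[
    [[0,0,-0.2],[0,0,0],0],
    [[-0.5,-0.3,-0.3],[0,0,0],0],
    [[-1.0,-0.59,-0.3],[0,0,0],0],
    [[-1.0,-0.59,-0.2],[0,0,0],0],
    [[-1.0,-0.59,-0.11],[0,0,0],0],
    [[-1.0,-0.59,-0.11],[0,0,0],0],
  ],
)

```text
time_s: 11.65
eef_pos: [0.5062, 0.1896, 0.0734]
eef_rot: [0.0, 1.0, -0.004, -0.0]
wrist_force: [-0.3, -0.6, -0.5]
opening: 0.003
```

Call:
move_arm(
  motion=[
    [[0,0,0.02],[0,0,0],0],
    [[0,0,0.035],[0,0,0],0],
    [[0,0,0.045],[0,0,0],0],
    [[0,0,0.055],[0,0,0],0],
    [[0,0,0.055],[0,0,0],0],
  ],
)

```text
time_s: 12.28
eef_pos: [0.5061, 0.1899, 0.0715]
eef_rot: [0.0, 1.0, -0.003, 0.0]
wrist_force: [-3.9, -2.3, 8.7]
opening: 0.001
```

Call:
move_arm(
  motion=[
    [[0,0,0.01],[0,0,0],0],
    [[0,0,0.02],[0,0,0],0],
    [[0,0,0.03],[0,0,0],0],
    [[0,0,0.03],[0,0,0],0],
  ],
)

```text
time_s: 12.78
eef_pos: [0.5062, 0.1899, 0.0711]
eef_rot: [0.0, 1.0, -0.003, 0.0]
wrist_force: [-7.4, -4.0, 20.0]
opening: 0.0
```

Call:
move_arm(
  motion=[
    [[0,0,0.01],[0,0,0],0],
    [[0,0,0.01],[0,0,0],0],
  ],
)

```text
time_s: 13.02
eef_pos: [0.5062, 0.19, 0.0705]
eef_rot: [0.0, 1.0, -0.003, 0.0]
wrist_force: [-8.1, -3.2, 20.6]
opening: -0.004
```

Call:
move_arm(
  motion=[
    [[0,0,0.012],[0,0,0],0],
    [[0,0,0.024],[0,0,0],0],
    [[0,0,0.035],[0,0,0],0],
    [[0,0,0.035],[0,0,0],0],
  ],
)

```text
time_s: 13.52
eef_pos: [0.5062, 0.19, 0.0684]
eef_rot: [0.0, 1.0, -0.003, 0.0]
wrist_force: [-8.1, -3.7, 20.5]
opening: -0.0
```

Call:
move_arm(
  motion=[
    [[0,0,0.005],[0,0,0],0],
    [[0,0,0.01],[0,0,0],0],
    [[0,0,0.01],[0,0,0],0],
  ],
)

```text
time_s: 13.9
eef_pos: [0.5062, 0.19, 0.0678]
eef_rot: [0.0, 1.0, -0.003, 0.0]
wrist_force: [-7.7, -3.9, 21.0]
opening: 0.001
```

Call:
move_arm(
  motion=[
    [[0,0,0.005],[0,0,0],0],
    [[0,0,0.005],[0,0,0],0],
    [[0,0,0.005],[0,0,0],0],
  ],
)

```text
time_s: 14.28
eef_pos: [0.5062, 0.19, 0.0676]
eef_rot: [0.0, 1.0, -0.003, 0.0]
wrist_force: [-8.4, -3.8, 21.7]
opening: -0.004
```

Call:
move_arm(
  motion=[
    [[0,0,-0.035],[0,0,0],0],
    [[0,0,-0.035],[0,0,0],0],
    [[0,0,-0.035],[0,0,0],0],
  ],
)

```text
time_s: 14.65
eef_pos: [0.506, 0.1902, 0.0676]
eef_rot: [-0.0, 1.0, -0.004, 0.0]
wrist_force: [-1.7, 0.1, 6.2]
opening: 0.002
```

Run:
```python
from h import *
o,p,r=pose(); print(p,o["wrist_force"],r.as_euler('xyz',degrees=True))
```

```text
[0.50600104 0.19020276 0.06763428] [-1.70886977  0.07059424  6.23542234] [-1.79994262e+02 -4.11218409e-02 -4.04331680e-01]
```

Call:
move_arm(
  motion=[
    [[0,0,0.02],[0,0,0],0],
    [[0,0,0.034],[0,0,0],0],
    [[0,0,0.038],[0,0,0],0],
    [[0,0,0.038],[0,0,0],0],
  ],
)

```text
time_s: 15.15
eef_pos: [0.5062, 0.1903, 0.067]
eef_rot: [0.0, 1.0, -0.003, 0.0]
wrist_force: [-7.6, -1.7, 20.1]
opening: -0.0
```

Call:
move_arm(
  motion=[
    [[0,0,-0.035],[0,0,0],0],
    [[0,0,-0.035],[0,0,0],0],
    [[0,0,-0.035],[0,0,0],0],
  ],
)

```text
time_s: 15.52
eef_pos: [0.5057, 0.1902, 0.0671]
eef_rot: [-0.0, 1.0, -0.004, 0.0]
wrist_force: [-1.9, -0.7, 4.9]
opening: 0.004
```

Run:
```python
from h import *
o,p,r=pose(); print(p,o["wrist_force"],r.as_euler('xyz',degrees=True))
```

```text
[0.50573061 0.19016932 0.06705447] [-1.86694415 -0.68859278  4.90182136] [-1.79996081e+02 -6.28493624e-03 -4.07251821e-01]
```

Call:
move_arm(
  motion=[
    [[0,0,-0.9],[0,0,0],0],
    [[0.1,1.0,-2.0],[0,0,-0.6],100],
    [[0.38,6.53,-2.2],[0,0,-1.2],100],
    [[0.38,6.53,-2.2],[0,0,-1.2],100],
    [[0.38,6.53,-2.2],[0,0,-1.2],100],
    [[0.38,6.53,-2.2],[0,0,-1.2],100],
    [[0.38,6.53,-2.2],[0,0,-1.2],100],
    [[0.38,6.53,-2.2],[0,0,-1.2],100],
    [[0.38,6.53,-2.2],[0,0,-1.2],100],
    [[0.38,6.53,-2.2],[0,0,-1.2],100],
  ],
)

```text
time_s: 16.77
eef_pos: [0.5251, -0.2012, 0.198]
eef_rot: [-0.001, 0.997, 0.08, -0.001]
wrist_force: [0.8, -0.0, 0.4]
opening: 1.005
```

Run:
```python
from h import *
viewer.camera("wrist")
o,p,r=pose(); print(p,r.as_euler('xyz',degrees=True),o["time_s"],o["wrist_force"],o["opening"])
k=K("wrist"); im=viewer.camera("wrist"); cv2.imwrite("pics/w_cast2.png",im)
np.savez("cast2_k.npz",f=k[0],cx=k[1],cy=k[2],E=k[3])
q=proj("w",[[.5555,-.1976,.02]],k)[0].astype(int); x0,y0=q[0]-80,max(q[1]-75,0); print(q,x0,y0)
cv2.imwrite("pics/z3.png",cv2.resize(im[y0:y0+150,x0:x0+160],None,fx=4,fy=4,interpolation=cv2.INTER_LINEAR))
```

```text
[ 0.52523782 -0.20068665  0.19816703] [-1.79921369e+02  5.67223690e-02  9.23043240e+00] 16.825 [ 0.29199307 -0.07691142  1.06658323] 1.000968084966694
[320 147] 240 72
```

View pics/z3.png

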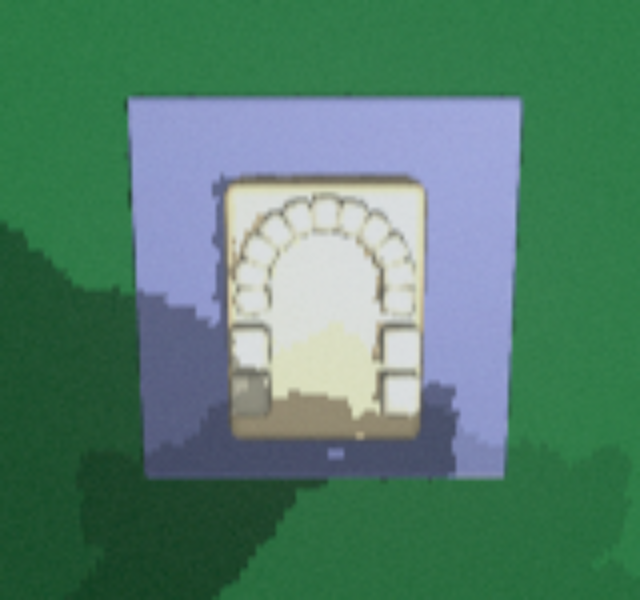

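Run:
```python
from h import *
from scipy.optimize import least_squares
z=np.load("cast2_k.npz"); k=(float(z["f"]),float(z["cx"]),float(z["cy"]),z["E"])
px=lambda c:(np.array(c,float)+.5)/4-.5+[240,72]
cor=px([(128,97),(521,98),(505,479),(145,478)])
cc=np.array([[48,48],[48,-48],[-48,-48],[-48,48]])/1000
def rm(T): return np.array([[np.cos(T),-np.sin(T)],[np.sin(T),np.cos(T)]])
s=least_squares(lambda x:(proj("w",np.c_[cc@rm(x[2]).T+x[:2],[.006]*4],k)-cor).ravel(),[.5555,-.1976,.16])
print(s.x.round(4),np.degrees(s.x[2]),s.fun.round(2))
print("block top ctr",ray("w",*px((328,310)),.036,k))
print((delta([s.x[0],s.x[1],.016])).round(3),pose()[2].as_euler('xyz',degrees=True))
```

```text
[ 0.5551 -0.1978  0.1604] 9.187805582390292 [-0.49  0.17  0.71 -0.09  0.14 -0.1  -0.39  0.11]
block top ctr [ 0.5569384  -0.19824339  0.036     ]
[0.499 0.04  3.039] [-1.79938377e+02  4.61594790e-02  9.27093463e+00]
```

Call:
move_arm(
  motion=[
    [[0.5,0.04,0.9],[0,0,0],100],
    [[0.5,0.04,1.8],[0,0,0],100],
    [[0.5,0.04,2.4],[0,0,0],100],
    [[0.5,0.04,2.8],[0,0,0],100],
    [[0.5,0.04,3.03],[0,0,0],100],
    [[0.5,0.04,3.03],[0,0,0],100],
    [[0.5,0.04,3.03],[0,0,0],100],
  ],
)

```text
time_s: 17.75
eef_pos: [0.5565, -0.1996, 0.0184]
eef_rot: [0.001, 0.997, 0.08, 0.001]
wrist_force: [0.1, -0.3, 1.0]
opening: 1.0
```

Call:
move_arm(
  motion=[
    [[0,0,0],[0,0,0],40],
    [[0,0,0],[0,0,0],40],
    [[0,0,0],[0,0,0],20],
    [[0,0,0],[0,0,0],20],
    [[0,0,0],[0,0,0],20],
    [[0,0,0],[0,0,0],20],
  ],
)

```text
time_s: 18.5
eef_pos: [0.5562, -0.1998, 0.0181]
eef_rot: [0.0, 0.997, 0.08, 0.001]
wrist_force: [-1.5, 0.5, 5.6]
opening: 0.53
```

Call:
move_arm(
  motion=[
    [[0,0,-0.1],[0,0,0],20],
    [[0,0,-0.4],[0,0,0],20],
    [[0,0,-1.0],[0,0,0],20],
    [[0,0,-1.7],[0,0,0],20],
    [[0,0,-2.0],[0,0,0],20],
    [[0,0,-2.0],[0,0,0],20],
    [[0,0,-2.0],[0,0,0],20],
  ],
)

```text
time_s: 19.38
eef_pos: [0.5545, -0.1988, 0.1354]
eef_rot: [-0.001, 0.997, 0.08, -0.001]
wrist_force: [0.0, 0.8, -3.3]
opening: 0.523
```

Run:
```python
from h import *
o,p,r=pose(); print(p,r.as_euler('xyz',degrees=True),o["time_s"],o["wrist_force"],o["opening"],o["torque"])
k=K("wrist"); im=viewer.camera("wrist"); cv2.imwrite("pics/w_held.png",im)
np.savez("held_k.npz",f=k[0],cx=k[1],cy=k[2],E=k[3],p=p,R=r.as_matrix())
cv2.imwrite("pics/z4.png",cv2.resize(im[150:400,180:460],None,fx=2.4,fy=2.4,interpolation=cv2.INTER_LINEAR))
```

```text
[ 0.5545029  -0.19877925  0.13544354] [-1.79892655e+02  1.27162807e-01  9.18863310e+00] 19.375 [ 0.0140974   0.79021088 -3.29346707] 0.5231819838801549 [-0.00978485  0.01714539  0.07236221]
```

View pics/z4.png

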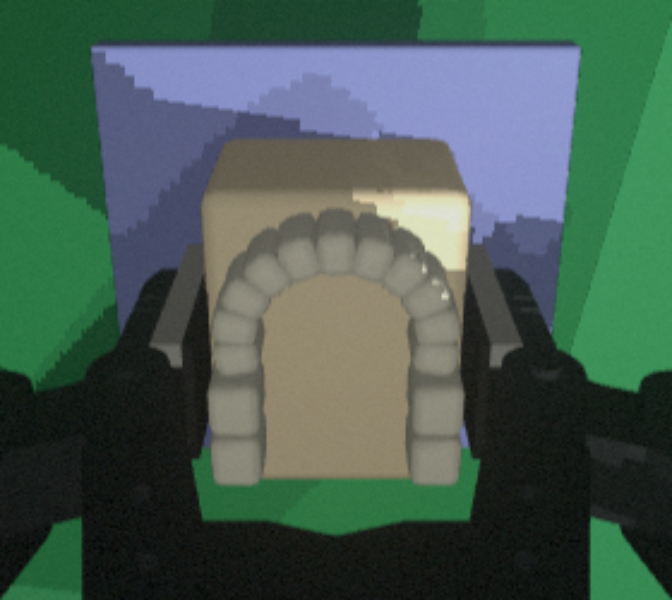

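Run:
```python
from h import *
z=np.load("held_k.npz"); k=(float(z["f"]),float(z["cx"]),float(z["cy"]),z["E"]); p=z["p"]; Rm=z["R"]
px=lambda c:(np.array(c,float)+.5)/2.4-.5+[180,150]
P=[ray("w",*px(c),p[2]-.0181+.006,k) for c in [(92,46),(580,46)]]
t=[Rm.T@(q-p)*1000 for q in P]; print(t, np.linalg.norm(P[0]-P[1]))
m=(t[0]+t[1])/2; print("cast centre in tool (mm)",m[0]-48,m[1])
T=np.degrees(np.arctan2(*(P[0]-P[1])[[1,0]]))-90; print("cast yaw",T)
```

```text
[array([ 47.5029011 , -46.25012991,  12.08127335]), array([47.47525172, 48.41030755, 11.90398542])] 0.09466060751258287
cast centre in tool (mm) -0.5109235909149987 1.0800888190428424
cast yaw 9.171897556803216
```

Call:
move_arm(
  motion=[
    [[0.05,-0.6,0],[0,0,0],20],
    [[0.11,-1.4,0],[0,0,0.2],20],
    [[0.18,-2.2,0],[0,0,0.4],20],
    [[0.25,-3.1,0],[0,0,0.6],20],
    [[0.32,-4.0,0],[0,0,0.8],20],
    [[0.39,-4.8,0],[0,0,1.0],20],
    [[0.44,-5.5,0],[0,0,1.15],20],
    [[0.476,-5.9,0],[0,0,1.195],20],
    [[0.476,-5.9,0],[0,0,1.195],20],
    [[0.476,-5.9,0],[0,0,1.195],20],
  ],
)

```text
time_s: 20.68
eef_pos: [0.5267, 0.1541, 0.1361]
eef_rot: [0.0, 1.0, -0.003, -0.001]
wrist_force: [-0.1, 0.1, -3.2]
opening: 0.526
```

Call:
move_arm(
  motion=[
    [[0,0,0.3],[0,0,0],20],
    [[0,0,0.5],[0,0,0],20],
    [[0,0,0.5],[0,0,0],20],
    [[0,0,0.5],[0,0,0],20],
    [[0,0,0.5],[0,0,0],20],
  ],
)

```text
time_s: 21.3
eef_pos: [0.5277, 0.1546, 0.1077]
eef_rot: [-0.0, 1.0, -0.003, 0.001]
wrist_force: [0.0, 0.8, -1.3]
opening: 0.527
```

Run:
```python
from h import *
o,p,r=pose(); print(p,r.as_euler('xyz',degrees=True),o["time_s"],o["wrist_force"],o["opening"],delta([.526,.1554,.0825]))
```

```text
[0.52771376 0.15461706 0.10770561] [-1.79993022e+02 -5.99466448e-02 -3.70174548e-01] 21.3 [ 0.00925746  0.79570058 -1.26341545] 0.5265080096064156 [-0.02908584 -0.01281299  0.4200648 ]
```

Call:
move_arm(
  motion=[
    [[-0.03,-0.012,0.15],[0,0,0],20],
    [[-0.03,-0.012,0.28],[0,0,0],20],
    [[-0.03,-0.012,0.36],[0,0,0],20],
    [[-0.03,-0.012,0.4],[0,0,0],20],
    [[-0.03,-0.012,0.4],[0,0,0],20],
    [[-0.03,-0.012,0.4],[0,0,0],20],
  ],
)

```text
time_s: 22.05
eef_pos: [0.5257, 0.1554, 0.0834]
eef_rot: [-0.0, 1.0, -0.003, 0.0]
wrist_force: [0.2, 0.8, -2.1]
opening: 0.524
```

Run:
```python
from h import *
o,p,r=pose(); print(p,r.as_euler('xyz',degrees=True),o["time_s"],o["wrist_force"],o["opening"],delta([.526,.1554,.0775]))
```

```text
[0.52566513 0.15538719 0.08339593] [-1.79998215e+02 -2.65345720e-02 -3.61929676e-01] 22.05 [ 0.16448996  0.76679455 -2.14010458] 0.5238829805448724 [ 0.00553428 -0.00024564  0.09826801]
```

Call:
move_arm(
  motion=[
    [[0,0,0.025],[0,0,0],20],
    [[0,0,0.05],[0,0,0],20],
    [[0,0,0.05],[0,0,0],20],
  ],
)

```text
time_s: 22.42
eef_pos: [0.5253, 0.1553, 0.08]
eef_rot: [0.0, 1.0, -0.003, -0.0]
wrist_force: [0.1, 0.3, -3.2]
opening: 0.524
```

Call:
move_arm(
  motion=[
    [[0,0,0.015],[0,0,0],20],
    [[0,0,0.015],[0,0,0],20],
    [[0,0,0.015],[0,0,0],20],
  ],
)

```text
time_s: 22.8
eef_pos: [0.5254, 0.1553, 0.0793]
eef_rot: [-0.0, 1.0, -0.003, 0.0]
wrist_force: [0.1, -0.2, -3.2]
opening: 0.528
```

Call:
move_arm(
  motion=[
    [[0,0,0.012],[0,0,0],20],
    [[0,0,0.012],[0,0,0],20],
    [[0,0,0.012],[0,0,0],20],
  ],
)

```text
time_s: 23.18
eef_pos: [0.5254, 0.1554, 0.0785]
eef_rot: [0.0, 1.0, -0.003, -0.0]
wrist_force: [0.9, -0.3, -2.8]
opening: 0.525
```

Call:
move_arm(
  motion=[
    [[0,0,0.01],[0,0,0],20],
    [[0,0,0.01],[0,0,0],20],
  ],
)

```text
time_s: 23.42
eef_pos: [0.5254, 0.1554, 0.0779]
eef_rot: [-0.0, 1.0, -0.003, -0.0]
wrist_force: [0.2, -0.1, -2.6]
opening: 0.526
```

Call:
move_arm(
  motion=[
    [[0,0,0.008],[0,0,0],20],
    [[0,0,0.008],[0,0,0],20],
  ],
)

```text
time_s: 23.68
eef_pos: [0.5254, 0.1554, 0.0775]
eef_rot: [-0.0, 1.0, -0.003, 0.0]
wrist_force: [0.1, -0.8, -2.6]
opening: 0.529
```

Call:
move_arm(
  motion=[
    [[0,0,0.008],[0,0,0],20],
    [[0,0,0.008],[0,0,0],20],
  ],
)

```text
time_s: 23.92
eef_pos: [0.5255, 0.1554, 0.0774]
eef_rot: [0.0, 1.0, -0.003, 0.0]
wrist_force: [-2.9, 0.2, 4.3]
opening: 0.525
```

Call:
move_arm(
  motion=[
    [[0,0,0.008],[0,0,0],20],
    [[0,0,0.008],[0,0,0],20],
  ],
)

```text
time_s: 24.18
eef_pos: [0.5255, 0.1554, 0.0774]
eef_rot: [0.0, 1.0, -0.003, 0.0]
wrist_force: [-4.8, 0.9, 8.2]
opening: 0.529
```

Call:
move_arm(
  motion=[
    [[0,0,-0.006],[0,0,0],20],
    [[0,0,-0.006],[0,0,0],20],
    [[0,0,-0.006],[0,0,0],56],
    [[0,0,-0.006],[0,0,0],60],
    [[0,0,-0.006],[0,0,0],80],
    [[0,0,-0.006],[0,0,0],100],
    [[0,0,-0.006],[0,0,0],100],
  ],
)

```text
time_s: 25.05
eef_pos: [0.5254, 0.1554, 0.0768]
eef_rot: [-0.0, 1.0, -0.003, -0.0]
wrist_force: [-0.2, 0.0, -0.3]
opening: 1.0
```

Call:
move_arm(
  motion=[
    [[0,0,-0.1],[0,0,0],100],
    [[0,0,-0.4],[0,0,0],100],
    [[0,0,-1.0],[0,0,0],100],
    [[0,0,-1.7],[0,0,0],100],
    [[-0.3,0,-2.1],[0,0,0],100],
    [[-0.5,0,-2.1],[0,0,0],100],
    [[-0.5,0,-2.1],[0,0,0],100],
    [[-0.5,0,-2.1],[0,0,0],100],
  ],
)

```text
time_s: 26.05
eef_pos: [0.495, 0.1554, 0.2019]
eef_rot: [0.0, 1.0, -0.003, -0.001]
wrist_force: [-1.2, -0.7, 0.1]
opening: 1.001
```

Run:
```python
from h import *
viewer.camera("scene")
o,p,r=pose(); print(p,r.as_euler('xyz',degrees=True),o["time_s"],o["wrist_force"],o["opening"])
k=K("wrist"); im=viewer.camera("wrist"); cv2.imwrite("pics/w_end.png",im)
np.savez("end_k.npz",f=k[0],cx=k[1],cy=k[2],E=k[3])
q=proj("w",[[.5255,.1546,.06]],k)[0].astype(int); x0,y0=q[0]-100,max(q[1]-75,0); print(q,x0,y0)
a=cv2.resize(im[y0:y0+150,x0:x0+200],None,fx=4,fy=4,interpolation=cv2.INTER_LINEAR)
cv2.imwrite("pics/z5.png",a)
s=viewer.camera("side"); cv2.imwrite("pics/side_end.png",s)
```

```text
[0.49515831 0.15543807 0.20185017] [ 1.79991388e+02  9.53149903e-02 -3.74643079e-01] 26.1 [ 0.68264542 -0.29215397 -0.26871863] 0.9999015385195843
[318 154] 218 79
```

View pics/z5.png

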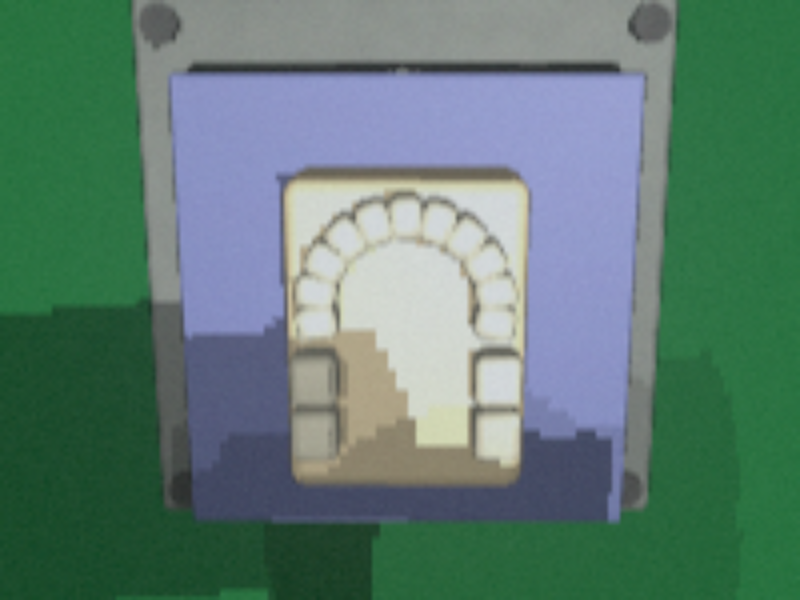

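Run:
```python
from h import *
from scipy.optimize import least_squares
z=np.load("end_k.npz"); k=(float(z["f"]),float(z["cx"]),float(z["cy"]),z["E"])
px=lambda c:(np.array(c,float)+.5)/4-.5+[218,79]
cor=px([(170,73),(644,73),(620,521),(194,520)])
cc=np.array([[48,48],[48,-48],[-48,-48],[-48,48]])/1000
def rm(T): return np.array([[np.cos(T),-np.sin(T)],[np.sin(T),np.cos(T)]])
s=least_squares(lambda x:(proj("w",np.c_[cc@rm(x[2]).T+x[:2],[x[3]]*4],k)-cor).ravel(),[.5255,.1546,0,.065]); print(s.x.round(4),np.degrees(s.x[2]),s.fun.round(2))
s=least_squares(lambda x:(proj("w",np.c_[cc@rm(x[2]).T+x[:2],[.0654]*4],k)-cor).ravel(),[.5255,.1546,0]); print(s.x.round(4))
f=lambda x:(proj("w",np.c_[cc@rm(x[2]).T+x[:2],.0654+cc@x[3:5]],k)-cor).ravel()
s=least_squares(f,[.5255,.1546,0,0,0]); print("tilt deg",np.degrees(s.x[3:]),s.fun.round(2))
for c,h in zip(px([(158,24),(651,22),(631,488),(183,488)]),[.012]*4): print(ray("w",*c,h,k).round(4))
a=cv2.imread("pics/side_end.png"); cv2.imwrite("pics/se.png",cv2.resize(a[140:240,230:350],None,fx=5,fy=5,interpolation=3))
```

```text
[ 0.525   0.1542 -0.0079  0.0633] -0.4528030400831325 [-0.17  0.03  0.21  0.1  -0.11 -0.17  0.06  0.02]
[ 0.5253  0.1542 -0.0079]
tilt deg [ 0.49177889 -0.38184627] [-0.76 -0.21  0.75 -0.2   0.23  0.32 -0.22  0.32]
[0.5839 0.2129 0.012 ]
[0.5835 0.096  0.012 ]
[0.467  0.0952 0.012 ]
[0.4679 0.2142 0.012 ]
```

View pics/se.png

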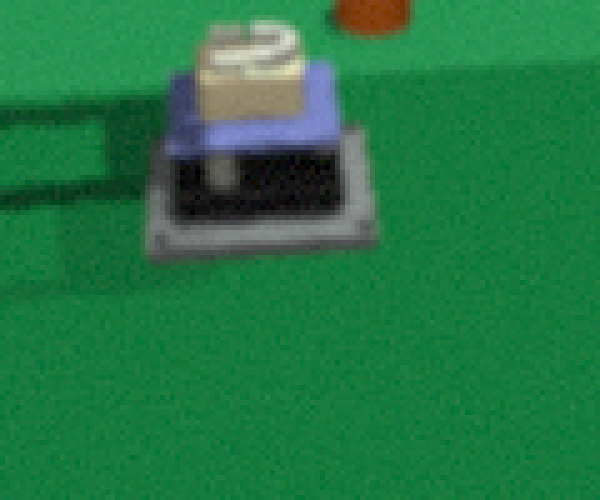

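```bash
python3 -c "
from h import *
print(workorder.hand_in(), monitor.get_obs()['time_s'])"
```

```text
the job is handed in; nothing more can be done
the job is handed in; nothing more can be done
```

The loose post is pressed down, the cast is on the three posts and released, and the job is handed in, at about 26 s of robot time. No verdict was reported.

**Finding the post:** Light touches (about 6 N or less) put posts 1 and 3 at TCP heights of 67.4 and 67.3 mm. Post 2 (x = -20, y = +34.6) was at 71.6 mm, about 4.3 mm too high.

**Pressing it down:** I pushed it with the closed fingertips at about 20–22 N, in small steps. The first stop was 0.2 mm high. The last small push moved it further than planned, to 67.1 mm under a light touch, so it reads about 0.3 mm lower than the other two. That is near the limit of what I could measure. I did not re-touch posts 1 and 3 afterwards, and the post cannot be raised.

**Setting down the cast:** It met the posts at about 7 N and I pressed no further than about 11 N, then eased off and opened the fingers.

**Last checks from the wrist picture:**
- **Centring:** the plate is within about 0.5 mm of the carrier centre.
- **Squareness:** its yaw is -0.45° against the carrier's -0.39°.
- **Flatness:** the tilt fit gave about 0.4–0.5°, but it matched the picture less well than a flat plate did. The side picture shows the plate lying level.
- **Disagreement:** while the cast was held, the camera put its centre 1.1 mm off the middle of the jaws, so I corrected for most of that when placing it.

The arm ended clear of everything. It never went near the spray bottle, beaker or burr box, though I did not measure their positions again at the end.

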